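# Level the specimen photo stage with a bar spirit level

## Task

Level the metal photo stage with the bar spirit level. Lay the level on the middle of the plate along its engraved line that runs away from the robot, let go, and turn the far wing screw until the bubble sits between its two marks; then take the level up again, lay it on the other engraved line, crossways, and turn the near wing screw until the bubble is between the marks again. Leave the level lying there on the levelled plate and do not disturb the other things on the table.

Things in the scene. Friction and masses are not known exactly. Their poses are not given: they have to be found in the camera images.
- plate_top (a point): Centre of the top of the stage's square aluminium plate, 220 x 220 x 12 mm, top 58 to 68 mm above the table, where two engraved lines cross. x lies in the plate and points away from the robot (within 0.35 rad), y to the robot's left, z is the normal. It rests on a fixed foot at (-85, -85) mm (flat steel head, 4 mm high) and the two wing screws. It starts 0.012 to 0.031 rad off level along each axis.
- screw_far_grip (a point): Black wing-handled foot screw at the plate's far right corner, (+85, -85) mm from the plate's centre in its axes. The wing is an upright bar 60 mm long, 14 mm thick, standing from 6 to 40 mm above the plate, over a collar 28 mm across. This point is on the screw's axis, 28 mm above the plate's top, where the wing is gripped; its x axis runs along the wing. It turns about the plate's normal.
- screw_near_grip (a point): Black wing-handled foot screw at the plate's near left corner, (-85, +85) mm from the plate's centre in its axes. The wing is an upright bar 60 mm long, 14 mm thick, standing from 6 to 40 mm above the plate, over a collar 28 mm across. This point is on the screw's axis, 28 mm above the plate's top, where the wing is gripped; its x axis runs along the wing. It turns about the plate's normal.
- screw_far (a joint): Angle of the far right screw (rad), growing clockwise from above. Clockwise raises the far side of the plate, 0.020 rad of tilt per rad; a level lying along the plate's x axis shows 10 mm of bubble travel per rad. The level setting differs at each start (within 0.3 rad of 0); the screw starts 0.6 to 1.5 rad away from it. Limits +-2.6 rad; friction 0.12 N m, it stays where it is left.
- screw_near (a joint): Angle of the near left screw (rad), growing clockwise from above. Clockwise raises the left side of the plate, 0.020 rad of tilt per rad; a level lying along the plate's y axis shows 10 mm of bubble travel per rad. The level setting differs at each start (within 0.3 rad of 0); the screw starts 0.6 to 1.5 rad away from it. Limits +-2.6 rad; friction 0.12 N m, it stays where it is left.
- level_mid (a point): The bar spirit level: plain aluminium bar 150 long, 28 wide, 36 mm high, 0.25 kg, a greenish glass vial along the middle of its top (66 mm long, rising to 47 mm above the underside). This point is the bar's centre, 18 mm above its underside; x runs along the bar, z up. It starts on the table left or right of the stage, vial up, pointing roughly away from the robot (within 0.5 rad).
- bubble (a joint): Place of the bubble in the vial (m), 0 = middle, positive towards the level's own +x end, range +-22 mm. The white bubble is 16 mm long and runs to the higher end, 0.5 mm per 0.001 rad of slope; it settles within 1 s. Two black rings mark the vial 21.6 mm apart: the bubble stands between them when within 2.8 mm of the middle.
- bubble_mid (a point): Centre of the bubble, 43.5 mm above the level's underside.
- board_mid (a point): Small wooden insect spreading board with a groove, 150 x 66 x 28 mm; this point is its centre, x along its length. It lies on the other side of the stage from the level. Bystander: leave it where it is.
- jar_mid (a point): Jar with black lid, 72 mm across, 75 mm high; its centre. Bystander: leave it where it is.
- cup_mid (a point): White paper cup, 84 mm across the rim, 95 mm high; its centre. Bystander: leave it where it is.
- tub_mid (a point): Clear open plastic tub, 110 x 130 x 60 mm; its centre. Bystander: leave it where it is.
- foam_mid (a point): White pinning slab with pinned insects, 110 x 200 x 22 mm; its centre. Bystander: leave it where it is.
- pinbox_mid (a point): Grey pin box, 70 x 100 x 30 mm; its centre. Bystander: leave it where it is.
- brush_grip (a point): Brush with wooden handle, 170 mm long, lying on the far left; a point on its handle. Bystander: leave it where it is.
- level: The level as a solid (see level_mid); its origin is the centre of its underside.

How it is judged:
By the outcome, as a careful person would: the job done as asked, in the order asked, and still so for the second after the job is handed in, with the robot touching nothing.
It also fails if it takes over 72 s, if anything falls off the work surface, if the arm or the gripper's body presses on something with over 40 N, if the wrist force passes 120 N, or if a joint passes its speed limit or range.

## Robot

A 6-joint arm with a two-finger parallel gripper is mounted at the origin on the work surface. World frame = base frame: x ahead of the robot, y to its left, z up, the work surface at z = 0. Lengths are in m, angles in rad, forces in N, time in s.
With the tool pointing down it reaches from about 0.35 to 0.775 m from the base axis. Payload 7.3 kg.
Tool frame: the origin (TCP) lies at the very end of the fingers, on their centre line; the grasp point (between the pads) lies 19 mm behind it; z points along the fingers, y is the line along which they close (so a half turn about z gives the same grasp; the last joint's range is limited). The gripper opens to 92 mm and grips with 3 to 60 N. Pads are 19 mm wide; open, the fingers measure 130 mm over their backs; the gripper's body (75 mm by 190 mm) begins 47 mm behind the grasp point.
Start: joints at [-1.327, 0.342, 1.524, -0, 1.275, -0.146], TCP at [0.2, -0.486, 0.227] pointing down, gripper open.
Joint ranges: [-2.53, 2.53], [-0.77, 2.02], [0.04, 2.7], [-1, 4.14], [0.28, 2.66], [-3.11, 3.11]. Speed limits (rad/s): [2.57, 2.57, 3.14, 3.14, 3.14, 3.14].

## Interface

Orientations are given as [roll, pitch, yaw] about the fixed x, y, z axes, in that order (R = Rz(yaw) Ry(pitch) Rx(roll)).
In Python, from cell import * gives the robot as it stands.
- The arm moves only by the tool step_arm, never from a script. Its argument "commands" is a list of rows, each a list of 7 numbers: the opening, from 0 (shut) to 1 (fully open), then the shift along the world's x, y, z in cm, then the turn, a rotation vector about the world's x, y, z in rad. A call has 1 to 5 rows; each row is the pose to reach, as a shift and turn from the pose commanded when the call began; what a row does not reach only later rows make up. A row lasts 1/12 s, in which the tool goes at most 41.7 mm and 7.16 degrees, less where a joint would pass 70% of its speed; a pose out of reach is approached as far as the arm can. A call with a gripper value outside its range is refused whole. The fingers move at their own pace and stop on an object; "grip_force" is the grip in N (left out, the last holds). Time passes only in rows, so rows that repeat a pose let the fingers close. It gives the time, the measured TCP pose, the force, the opening and the grip force at its end, in the units of the state.
- observe(): the state, without advancing time (a new reading comes with each control period).
- read_camera(name): name is "scene" or "top"; returns the picture (384x512x3 uint8, red, green, blue); there is no depth.
- camera_model(name): a dict with "vfov" (degrees; the focal length in pixels is half the picture's height over the tangent of half this angle, whatever the lens; pixels are square), "cx", "cy" (the principal point, pixels), "k1" (the pictures are not rectified: a ray, as slopes to the right and down, at radius r is drawn at 1 + k1 r^2 times it, then the intrinsics apply), "world_to_cam" (4x4, takes a point from world to camera coordinates). Camera axes: x right, y up, looking along -z (the intrinsics and any distortion apply to the point x, -y, -z); pixel columns grow to the right and rows downward; lengths in m; the calibration is good to about 2 mm. A picture is of the moment at which its call begins. camera_model takes no time and is no camera call.
- hand_in(): hands the job in; it is judged then, once.
The state is a dict: "time": time; "qpos": joint angles; "qvel": joint speeds; "joint_efforts": joint torques, N m; "tool_pos": TCP position; "tool_rot": TCP orientation; "contact_force": force on the tool from outside, world axes, zero at the start; "torque": the same for the moment, N m; "opening": finger opening in m; "grip_force": force on a finger pad.
Only numpy, scipy, OpenCV 4.12 (cv2) and the standard library are available. Lean on these libraries where they do the work, as an engineer would, in place of code of your own. Each camera call takes 0.05 s, during which the arm holds its last target. There are 200 camera calls.

## Working session

There is one attempt and no reset: what is moved stays moved. The work goes in short steps, Python scripts to look and compute and a tool call to move; the robot and the scene stay as the last step left them, time stands still between calls to the robot, and variables do not carry over. Pictures are saved under pics/ and viewed, at most 10 in all, crops included, and the job is handed in when it is done.

Besides the shell and the picture viewer there is one more tool, called after "Call:" as name(argument=value, ...) on one line, values as JSON. step_arm: Moves the arm, as the interface text tells. Its arguments: {"type":"object","properties":{"commands":{"type":"array"},"grip_force":{"type":"number"}},"required":["commands"]}

```bash
mkdir -p pics; ls
cat > h.py <<'E'
from cell import *
import numpy as np, cv2
def cam(n):
    m=camera_model(n); f=192/np.tan(np.radians(m["vfov"])/2)
    return m,f,np.array(m["world_to_cam"])
def ray(n,u,v):
    m,f,T=cam(n); K=np.array([[f,0,m["cx"]],[0,f,m["cy"]],[0,0,1.]])
    p=cv2.undistortPointsIter(np.array([[[u,v]]],float),K,np.array([m["k1"],0,0,0,0.]),None,None,(3,50,1e-10))[0,0] if hasattr(cv2,'undistortPointsIter') else cv2.undistortPoints(np.array([[[u,v]]],float),K,np.array([m["k1"],0,0,0,0.]))[0,0]
    R=T[:3,:3]; return -R.T@T[:3,3], R.T@np.array([p[0],-p[1],-1.])
def onz(n,u,v,z):
    c,d=ray(n,u,v); return c+d*(z-c[2])/d[2]
def proj(n,P):
    m,f,T=cam(n); q=T[:3,:3]@np.array(P)+T[:3,3]; x,y=q[0]/-q[2],-q[1]/-q[2]; s=1+m["k1"]*(x*x+y*y)
    return np.array([m["cx"]+f*x*s,m["cy"]+f*y*s])
E
python3 - <<'E'
from h import *
for n in("top","scene"):
    im=read_camera(n); cv2.imwrite(f"pics/{n}0.png",im[:,:,::-1]); m,f,T=cam(n); print(n,f,m["k1"],(-T[:3,:3].T@T[:3,3]).round(3))
s=observe();print(s["time"],s["tool_pos"],s["tool_rot"],s["opening"])
E
```

```text
pics
top 474.3850131184761 -0.12116824680328561 [ 0.361 -0.002  1.243]
scene 400.111811606356 -0.14352862562777846 [1.362 0.136 0.678]
0.1 [ 0.19943223 -0.4852625   0.22613276] [-3.14028179e+00 -1.70349205e-04  3.89790918e-01] 0.09168550161994458
```

View pics/top0.png

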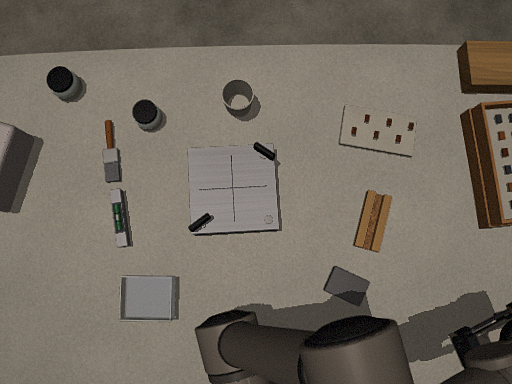

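View pics/scene0.png

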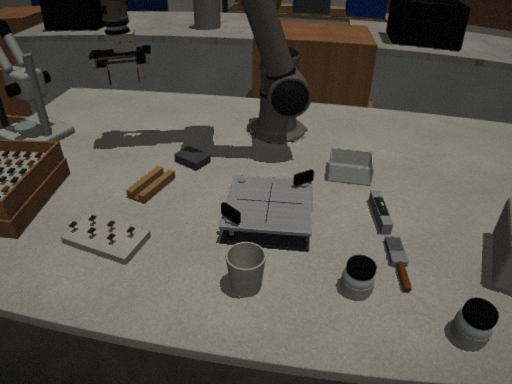

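The top view shows the plate centred near (233,188), with wings at (264,151) (far) and (201,222) (near). The level is at (120,218) on the left, with the brush just beyond it, the tub nearer the robot and the cup at (238,97). Next I'll take a zoomed crop and contour measurements.

```bash
cat >> h.py <<'E'
def comp(n,mask,box,z,name="",amin=20):
    x0,y0,x1,y1=box; m=np.zeros_like(mask,np.uint8); m[y0:y1,x0:x1]=mask[y0:y1,x0:x1]
    c=max(cv2.findContours(m,cv2.RETR_EXTERNAL,cv2.CHAIN_APPROX_NONE)[0],key=cv2.contourArea)
    (u,v),(w,h),a=cv2.minAreaRect(c); b=cv2.boxPoints(((u,v),(w,h),a))
    P=np.array([onz(n,*p,z) for p in b]); e=[P[1]-P[0],P[2]-P[1]]; L=[np.linalg.norm(q) for q in e]; l=e[int(np.argmax(L))]
    yaw=(np.arctan2(l[1],l[0])+np.pi/2)%np.pi-np.pi/2
    print(name,"px",np.round([u,v],1),"xyz",P.mean(0).round(4),"size",np.round(L,4),"yaw",round(yaw,3)); return P.mean(0),yaw
E
python3 - <<'E'
from h import *
im=cv2.imread("pics/top0.png"); g=im.max(2).astype(int); hsv=cv2.cvtColor(im,cv2.COLOR_BGR2HSV)
cv2.imwrite("pics/c1.png",cv2.resize(im[130:260,95:290],None,fx=4,fy=4,interpolation=cv2.INTER_CUBIC))
comp("top",g<50,(245,138,280,165),.1,"far"); comp("top",g<50,(185,208,215,235),.1,"near")
comp("top",(hsv[:,:,1]>110)&(hsv[:,:,0]>40)&(hsv[:,:,0]<95),(105,190,135,250),.045,"vial")
print(g[218,100:140],g[180:260:2,125], g[150,180:290:3])
print(onz("top",232,187,.063))
E
```

```text
far px [264. 151.] xyz [ 0.622  -0.0379  0.1   ] size [0.0189 0.0605] yaw 0.966
near px [199.3 222.3] xyz [0.4495 0.1225 0.1   ] size [0.0593 0.0166] yaw -0.942
vial px [117.6 217.4] xyz [0.4698 0.3385 0.045 ] size [0.0144 0.064 ] yaw 0.128
[143 143 137 148 144 144 137 135 141 139 146 143 141  95  49  45 129 164
 101  49  41  44  41  98  57  39  36  73  76  67 158 142 145 143 143 142
 140 143 144 141] [137 138 143 141 132  87  63  66  73  75  75  84  66  53  47  35  39  32
  33  39  38  40  46  60  44  40  99 129 151 158 162 152 155  34 147 135
 134 140 138 138] [140 139 145 144 142 138 143 144 134 135 135 139 135 137 135 132 136 134
 134 130 135 133 134 135 134 141   1   6  43   6  80 119  67 134 137 134
 136]
[0.53953011 0.0436644  0.063     ]
```

View pics/c1.png

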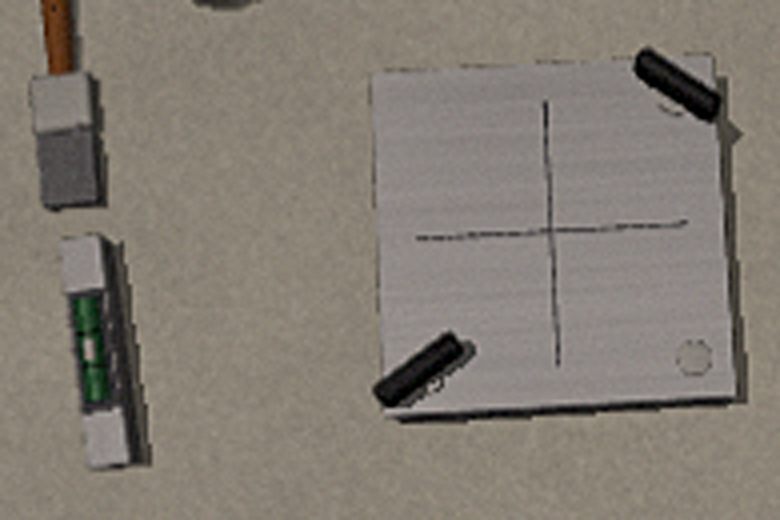

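The crop is clear. The level's top face runs from (82,236) to (108,466) in crop pixels. The engraved lines cross at (551,230), with the x line from (546,102) to (558,366) and the y line from (417,238) to (687,222). Both wings are sharp.

Run:
```python
from h import *
def c(u,v,z): return onz("top",95+(u+.5)/4-.5,130+(v+.5)/4-.5,z)
a,b=c(82,236,.036),c(108,466,.036); d=a-b; print("level",a,b,(a+b)/2,np.linalg.norm(d),np.arctan2(d[1],d[0]))
for z in(.06,.066):
    a,b,l,r=c(546,102,z),c(558,366,z),c(417,238,z),c(687,222,z); o=c(551,230,z);d=a-b;e=l-r
    y=np.arctan2(d[1],d[0]); y2=np.arctan2(e[1],e[0])-np.pi/2; print(z,"c",o,"yaw",y,y2,np.linalg.norm(d),np.linalg.norm(e))
    R=lambda p,t:o[:2]+[np.cos(t)*p[0]-np.sin(t)*p[1],np.sin(t)*p[0]+np.cos(t)*p[1]]
    print("far",R((.085,-.085),(y+y2)/2),"near",R((-.085,.085),(y+y2)/2))
    o=np.r_[o[:2],z]; print("scene px of cross",proj("scene",o))
im=cv2.imread("pics/scene0.png");g=cv2.cvtColor(im,cv2.COLOR_BGR2GRAY)
print(g[188:212,262:278])
```

```text
level [0.54575612 0.34899848 0.036     ] [0.39679107 0.32951453 0.036     ] [0.47127359 0.3392565  0.036     ] 0.15023385686021096 0.13005719874648466
0.06 c [0.53964631 0.04283862 0.06      ] yaw 0.029865331008993138 0.03892132047181951 0.1685678657958845 0.1706721399951525
far [ 0.6275189  -0.03918825] near [0.45177372 0.1248655 ]
scene px of cross [268.94543703 201.73771404]
0.066 c [0.53873839 0.04261233 0.066     ] yaw 0.029865331008993176 0.03892132047181995 0.16771281668694749 0.1698064170975279
far [ 0.62661098 -0.03941454] near [0.4508658  0.12463921]
scene px of cross [268.98350704 199.65280216]
[[120 118 121 122 118 121 121 119 108  69 119 120 118 116 113 121]
 [128 120 120 125 124 124 124 121 109  91 119 122 122 120 120 114]
 [121 122 125 125 121 120 121 119  96  99 123 120 123 121 121 121]
 [119 120 121 117 123 121 125 110  74 104 119 121 120 125 121 119]
 [122 117 118 113 118 118 114 106  68 110 118 116 115 119 119 119]
 [117 120 116 115 117 120 115 111  84 119 116 119 117 116 115 114]
 [116 121 122 119 117 120 118 110  92 120 117 119 118 120 124 118]
 [120 119 123 120 
[... 421 characters left out ...]
  86  85  75  83  81  86  97]
 [114 112 116 111 111 105  84  93 108 112 107 110 112 104  89  92]
 [122 120 118 119 119 102  71 100 118 121 116 120 115 117 111 115]
 [121 117 119 117 121 104  58  97 119 119 118 120 117 118 118 115]
 [118 115 115 119 113 107  78 110 113 116 113 118 114 117 115 119]
 [121 118 120 115 119 109  81 118 117 116 115 115 117 112 121 115]
 [116 115 121 119 119 102  73 110 116 120 122 115 115 118 117 114]
 [120 121 119 124 115  89  67 119 119 116 119 116 118 115 118 118]
 [120 115 119 120 114 100  96 119 125 120 117 123 117 118 115 120]
 [115 119 118 120 106  67  99 117 117 119 117 116 115 118 117 117]
 [116 115 116 116 105  66 109 117 115 115 118 116 117 115 116 117]]
```

Call:
step_arm(commands=[[1,4,3.5,0,0,0,0],[1,8,7,0,0,0,0],[1,12,10.5,0,0,0,0],[1,16,14,0,0,0,0],[1,20,17.5,0,0,0,0]])

```text
time: 0.52
tool_pos: [0.3572, -0.3468, 0.2265]
tool_rot: [-3.141, 0.0, 0.389]
contact_force: [0.5, 0.2, -0.3]
opening: 0.0915
grip_force: 0.0
```

Call:
step_arm(commands=[[1,1,4,0,0,0,0],[1,2,8,0,0,0,0],[1,3,12,0,0,0,-0.1],[1,4,16,0,0,0,-0.2],[1,5,20,0,0,0,-0.28]])

```text
time: 0.93
tool_pos: [0.4061, -0.1467, 0.2265]
tool_rot: [-3.141, 0.0, 0.104]
contact_force: [0.6, -0.6, 0.1]
opening: 0.0919
grip_force: 0.0
```

Call:
step_arm(commands=[[1,0.4,4,0,0,0,0],[1,0.8,8,0,0,0,0],[1,1.2,12,0,0,0,0],[1,1.6,16,0,0,0,0],[1,2,20,0,0,0,0]])

```text
time: 1.35
tool_pos: [0.4258, 0.0533, 0.2267]
tool_rot: [3.141, 0.0, 0.11]
contact_force: [1.5, 0.2, 0.8]
opening: 0.0916
grip_force: 0.0
```

Call:
step_arm(commands=[[1,0,4,0,0,0,0],[1,0,8,0,0,0,0],[1,0,12,0,0,0,0],[1,0,16,0,0,0,0],[1,0,20,0,0,0,0]])

```text
time: 1.77
tool_pos: [0.4256, 0.2533, 0.2265]
tool_rot: [3.141, 0.001, 0.11]
contact_force: [1.1, -0.0, -0.4]
opening: 0.0918
grip_force: 0.0
```

Call:
step_arm(commands=[[1,2.3,3.4,0,0,0,0.02],[1,4.6,6.8,0,0,0,0.02],[1,4.6,8.6,-2,0,0,0.02],[1,4.6,8.6,-6,0,0,0.02],[1,4.6,8.6,-10,0,0,0.02]])

```text
time: 2.18
tool_pos: [0.4727, 0.3391, 0.1259]
tool_rot: [-3.141, -0.003, 0.132]
contact_force: [0.1, -0.1, -1.2]
opening: 0.0921
grip_force: 0.0
```

Call:
step_arm(commands=[[1,0,0,-4,0,0,0],[1,0,0,-6,0,0,0],[1,0,0,-8,0,0,0],[1,0,0,-8,0,0,0]])

```text
time: 2.52
tool_pos: [0.4694, 0.3358, 0.0421]
tool_rot: [3.138, 0.008, 0.13]
contact_force: [-1.2, -0.2, -0.2]
opening: 0.0916
grip_force: 0.0
```

Call:
step_arm(commands=[[1,0.1,0.2,-2,0,0,0],[1,0.1,0.2,-3.6,0,0,0],[1,0.1,0.2,-3.6,0,0,0],[1,0.1,0.2,-3.6,0,0,0]])

```text
time: 2.85
tool_pos: [0.4732, 0.3393, 0.0112]
tool_rot: [3.141, 0.001, 0.13]
contact_force: [-0.5, 0.3, 0.2]
opening: 0.0917
grip_force: 0.0
```

Call:
step_arm(commands=[[0.2,0,0,0,0,0,0],[0.2,0,0,0,0,0,0],[0.2,0,0,0,0,0,0],[0.2,0,0,0,0,0,0],[0.2,0,0,0,0,0,0]], grip_force=20)

```text
time: 3.27
tool_pos: [0.4735, 0.3395, 0.0113]
tool_rot: [-3.141, -0.001, 0.13]
contact_force: [0.3, 0.3, 0.4]
opening: 0.0628
grip_force: 0.0
```

Call:
step_arm(commands=[[0.2,0,0,0,0,0,0],[0.2,0,0,0,0,0,0],[0.2,0,0,0,0,0,0]])

```text
time: 3.52
tool_pos: [0.4733, 0.3393, 0.0108]
tool_rot: [3.141, -0.0, 0.13]
contact_force: [0.2, 0.3, 0.8]
opening: 0.043
grip_force: 0.0
```

Call:
step_arm(commands=[[0.4,-0.2,0,-0.6,0,0,0],[0.4,-0.2,0,-0.6,0,0,0],[0.2,-0.2,0,-0.6,0,0,0],[0.2,-0.2,0,-0.6,0,0,0],[0.2,-0.2,0,-0.6,0,0,0]])

```text
time: 3.93
tool_pos: [0.4711, 0.3393, 0.0045]
tool_rot: [3.141, 0.001, 0.13]
contact_force: [-0.7, -0.5, -2.0]
opening: 0.0279
grip_force: 19.9
```

Call:
step_arm(commands=[[0.2,0,0,0,0,0,0],[0.2,0,0,0,0,0,0],[0.2,0,0,0,0,0,0],[0.2,0,0,0,0,0,0],[0.2,0,0,0,0,0,0]])

```text
time: 4.35
tool_pos: [0.4712, 0.3393, 0.0047]
tool_rot: [3.141, 0.0, 0.13]
contact_force: [-0.6, 0.3, -1.5]
opening: 0.028
grip_force: 19.9
```

Call:
step_arm(commands=[[0.2,0,0,3,0,0,0],[0.2,0,0,7,0,0,0],[0.2,0,0,11,0,0,0],[0.2,0,0,15,0,0,0],[0.2,1,-3,16,0,0,0]])

```text
time: 4.77
tool_pos: [0.4827, 0.3143, 0.1719]
tool_rot: [-3.136, -0.011, 0.134]
contact_force: [0.9, 0.1, -2.3]
opening: 0.0276
grip_force: 19.9
```

Call:
step_arm(commands=[[0.2,1,-4,0,0,0,-0.02],[0.2,2,-8,0,0,0,-0.04],[0.2,3,-12,0,0,0,-0.06],[0.2,4,-16,0,0,0,-0.08],[0.2,4.8,-20,0,0,0,-0.096]])

```text
time: 5.18
tool_pos: [0.5295, 0.1075, 0.1649]
tool_rot: [3.142, -0.001, 0.033]
contact_force: [2.0, -0.5, -3.1]
opening: 0.0281
grip_force: 19.9
```

Call:
step_arm(commands=[[0.2,1,-3.3,0,0,0,0],[0.2,1,-6.6,0,0,0,0],[0.2,1,-6.6,-3,0,0,0],[0.2,1,-6.6,-6,0,0,0],[0.2,1,-6.6,-6,0,0,0]])

```text
time: 5.6
tool_pos: [0.5356, 0.0426, 0.0999]
tool_rot: [-3.141, 0.01, 0.032]
contact_force: [-1.5, 1.1, -2.8]
opening: 0.0279
grip_force: 19.9
```

Call:
step_arm(commands=[[0.2,0,0,-1.5,0,0,0],[0.2,0,0,-2.8,0,0,0],[0.2,0,0,-2.8,0,0,0],[0.2,0,0,-2.8,0,0,0]])

```text
time: 5.93
tool_pos: [0.5393, 0.0437, 0.0774]
tool_rot: [3.142, 0.0, 0.034]
contact_force: [-0.0, 0.1, -1.4]
opening: 0.0278
grip_force: 19.9
```

Call:
step_arm(commands=[[0.2,0,-0.1,-0.4,0,0,0],[0.2,0,-0.1,-0.7,0,0,0],[0.2,0,-0.1,-0.7,0,0,0]])

```text
time: 6.18
tool_pos: [0.5393, 0.0424, 0.07]
tool_rot: [3.141, -0.0, 0.034]
contact_force: [-0.2, 0.3, -2.7]
opening: 0.0279
grip_force: 19.9
```

Call:
step_arm(commands=[[0.2,0,0,-0.15,0,0,0],[0.2,0,0,-0.15,0,0,0],[0.2,0,0,-0.15,0,0,0]])

```text
time: 6.43
tool_pos: [0.5393, 0.0424, 0.0684]
tool_rot: [3.141, -0.0, 0.034]
contact_force: [0.2, 0.3, -2.4]
opening: 0.028
grip_force: 19.9
```

Call:
step_arm(commands=[[0.2,0,0,-0.1,0,0,0],[0.2,0,0,-0.15,0,0,0],[0.2,0,0,-0.15,0,0,0]])

```text
time: 6.68
tool_pos: [0.5396, 0.042, 0.0671]
tool_rot: [3.141, -0.001, 0.034]
contact_force: [0.6, -1.5, 0.7]
opening: 0.0278
grip_force: 20.0
```

Run:
```python
from h import *
s=observe();print(s["contact_force"],s["torque"],s["tool_pos"])
```

```text
[ 0.64076232 -1.45837104  0.72643118] [-0.31387955  0.21854661  0.13862766] [0.53959278 0.04203131 0.06706327]
```

Call:
step_arm(commands=[[0.2,0,0,-0.1,0,0,0],[0.35,0,0,-0.1,0,0,0],[0.4,0,0,-0.1,0,0,0],[0.5,0,0,-0.1,0,0,0],[0.55,0,0,-0.1,0,0,0]])

```text
time: 7.1
tool_pos: [0.5391, 0.0425, 0.0657]
tool_rot: [-3.141, 0.0, 0.034]
contact_force: [-0.2, 0.1, 1.0]
opening: 0.0455
grip_force: 0.0
```

Call:
step_arm(commands=[[0.55,0,0,1,0,0,0],[0.55,0,0,3,0,0,0],[0.55,0,0,6,0,0,0],[0.55,0.5,-1,9,0,0,0],[0.55,3,-4,9,0,0,0]])

```text
time: 7.52
tool_pos: [0.5701, 0.0051, 0.1628]
tool_rot: [-3.141, -0.008, 0.038]
contact_force: [2.1, 0.1, 0.3]
opening: 0.0503
grip_force: 0.0
```

Call:
step_arm(commands=[[0.55,2,-2,-1,0,0,0],[0.55,4,-4,-2,0,0,0],[0.55,5.7,-4.1,-2,0,0,0],[0.55,5.7,-4.1,-2,0,0,0]])

```text
time: 7.85
tool_pos: [0.6284, -0.0401, 0.1356]
tool_rot: [3.141, -0.001, 0.032]
contact_force: [-0.0, 0.8, 0.2]
opening: 0.0507
grip_force: 0.0
```

Run:
```python
from h import *
im=read_camera("top")[:,:,::-1]; cv2.imwrite("pics/t1.png",im)
cv2.imwrite("pics/c2.png",cv2.resize(im[135:245,180:290],None,fx=5,fy=5,interpolation=cv2.INTER_CUBIC))
s=observe();print(s["time"],s["tool_pos"],s["tool_rot"],s["opening"])
```

```text
7.9 [ 0.6269178  -0.03917796  0.13568061] [-3.14149670e+00 -8.87968239e-05  3.28397771e-02] 0.05038025080148179
```

View pics/c2.png

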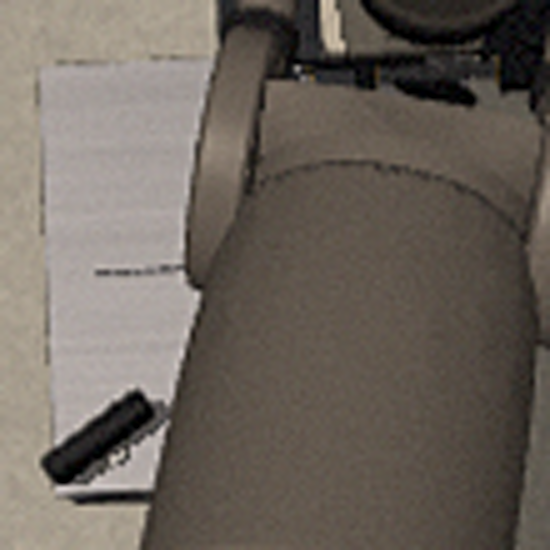

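The top view is blocked by the arm: the level is hidden behind the forearm. I'll try the scene camera.

Run:
```python
from h import *
im=read_camera("scene")[:,:,::-1]; cv2.imwrite("pics/s1.png",im)
cv2.imwrite("pics/c3.png",cv2.resize(im[140:260,205:335],None,fx=5,fy=5,interpolation=cv2.INTER_CUBIC))
```

```text
(no output)
```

View pics/c3.png

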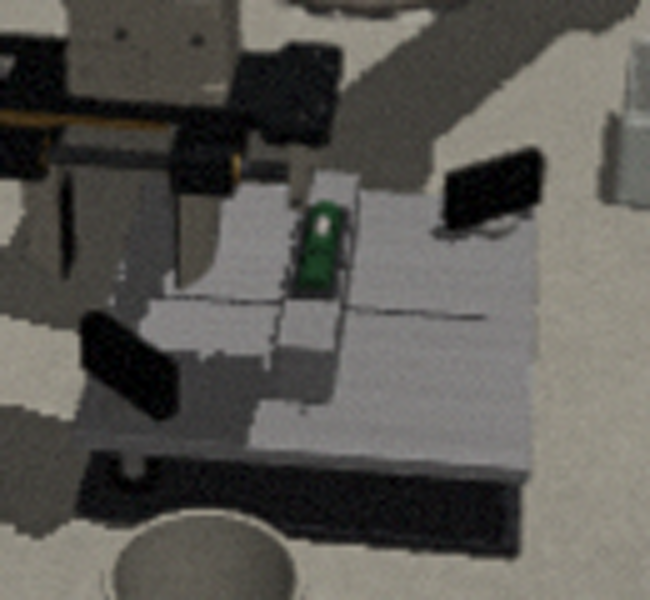

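The scene view shows the level clear of the gripper on the x line. The bubble is near (269,185) in full pixels, towards the robot end, so the near side is high and the far screw must go clockwise. I'll get its size from a profile along the vial.

```bash
cat >> h.py <<'E'
def bubble(c,yaw,zp,tag):
    """bubble place along the level (mm) from the scene view, c=level centre xy, zp=plate top"""
    raw=read_camera("scene"); cv2.imwrite(f"pics/{tag}.png",raw[:,:,::-1]); im=raw.astype(float)
    a=np.array([np.cos(yaw),np.sin(yaw)]); n=np.array([-a[1],a[0]])
    G=lambda p:cv2.remap(im.astype(np.float32),np.float32([[p[0]]]),np.float32([[p[1]]]),1)[0,0]
    t=np.arange(-44,45,2)
    prof=np.array([np.mean([G(proj("scene",[*(np.array(c)+a*s/1e3+n*o/1e3),zp+.0435])) for o in(-3,-1.5,0,1.5,3)],0) for s in t])
    green=prof[:,1]-prof[:,0]; red=prof[:,0]
    for s,g,r in zip(t,green,red): print(f"{s}:{g:.0f}/{r:.0f}",end=" ")
    print()
E
python3 - <<'E'
from h import *
bubble((.539,.0425),.034,.061,"s2")
s=observe();print(s["time"])
E
```

```text
-44:-4/131 -42:-3/129 -40:-2/127 -38:0/120 -36:7/103 -34:13/84 -32:20/64 -30:27/45 -28:29/36 -26:30/33 -24:29/34 -22:24/48 -20:19/65 -18:12/83 -16:6/100 -14:2/106 -12:1/105 -10:3/102 -8:7/92 -6:12/82 -4:18/65 -2:24/46 0:27/39 2:29/33 4:29/29 6:27/25 8:25/22 10:22/23 12:21/23 14:26/24 16:30/26 18:30/27 20:29/27 22:30/26 24:32/25 26:31/26 28:31/27 30:29/26 32:26/24 34:24/20 36:21/17 38:17/15 40:14/15 42:10/18 44:5/26 
8.0
```

The bubble reads about -12.5 mm, a tilt of about 0.025 rad, so the far screw needs about 1.25 rad clockwise. I'll align with the wing (yaw 0.966), descend and grip.

Call:
step_arm(commands=[[0.5,0,0,0,0,0,0.12],[0.5,0,0,0,0,0,0.24],[0.5,0,0,0,0,0,0.36],[0.5,0,0,0,0,0,0.48],[0.5,0,0,0,0,0,0.6]])

```text
time: 8.42
tool_pos: [0.6254, -0.0377, 0.1366]
tool_rot: [3.141, -0.0, 0.641]
contact_force: [-0.5, -0.1, 0.7]
opening: 0.0458
grip_force: 0.0
```

Call:
step_arm(commands=[[0.5,0,0,0,0,0,0.12],[0.5,0,0,0,0,0,0.24],[0.5,0,0,0,0,0,0.33],[0.5,0,0,0,0,0,0.33],[0.5,0,0,0,0,0,0.33]])

```text
time: 8.83
tool_pos: [0.6257, -0.038, 0.1364]
tool_rot: [3.141, -0.0, 0.962]
contact_force: [0.4, 0.5, -0.7]
opening: 0.046
grip_force: 0.0
```

Call:
step_arm(commands=[[0.5,0,0,-2,0,0,0],[0.5,0,0,-4,0,0,0],[0.5,0,0,-6,0,0,0],[0.5,0,0,-6.4,0,0,0],[0.5,0,0,-6.4,0,0,0]])

```text
time: 9.25
tool_pos: [0.625, -0.0382, 0.0706]
tool_rot: [-3.139, 0.001, 0.962]
contact_force: [-0.3, 0.7, -0.4]
opening: 0.046
grip_force: 0.0
```

Call:
step_arm(commands=[[0.05,0,0,0,0,0,0],[0.05,0,0,0,0,0,0],[0.05,0,0,0,0,0,0],[0.05,0,0,0,0,0,0],[0.05,0,0,0,0,0,0]], grip_force=15)

```text
time: 9.67
tool_pos: [0.6266, -0.0387, 0.0725]
tool_rot: [3.14, -0.0, 0.964]
contact_force: [0.0, 0.5, -0.2]
opening: 0.0172
grip_force: 0.0
```

Call:
step_arm(commands=[[0.05,0,0,0,0,0,0],[0.05,0,0,0,0,0,0],[0.05,0,0,0,0,0,0]])

```text
time: 9.92
tool_pos: [0.6273, -0.0392, 0.0725]
tool_rot: [3.139, -0.001, 0.963]
contact_force: [4.4, -2.4, 2.7]
opening: 0.0145
grip_force: 15.0
```

Run:
```python
from h import *
bubble((.539,.0425),.034,.061,"s3")
s=observe();print(s["time"],s["contact_force"],s["torque"],s["tool_pos"],s["tool_rot"])
```

```text
-44:-1/129 -42:-2/128 -40:-2/126 -38:0/120 -36:7/103 -34:15/83 -32:20/63 -30:26/43 -28:29/34 -26:30/32 -24:29/33 -22:24/49 -20:19/66 -18:12/84 -16:6/101 -14:4/106 -12:3/105 -10:4/101 -8:7/92 -6:11/83 -4:17/66 -2:24/48 0:27/38 2:29/31 4:29/28 6:28/27 8:26/24 10:23/23 12:21/23 14:24/24 16:28/26 18:29/28 20:29/30 22:30/28 24:31/26 26:31/27 28:30/30 30:28/29 32:27/25 34:24/22 36:20/20 38:16/18 40:13/18 42:9/21 44:3/28 
9.9667 [ 4.29959887 -3.01872148  3.06411574] [-0.40194312 -0.49001431 -0.09543896] [ 0.62735396 -0.03920824  0.07252186] [ 3.13878787e+00 -9.46364587e-04  9.63379221e-01]
```

Call:
step_arm(commands=[[0.05,0.1,-0.05,0.03,0,0,-0.1],[0.05,0.1,-0.05,0.06,0,0,-0.2],[0.05,0.1,-0.05,0.1,0,0,-0.3],[0.05,0.1,-0.05,0.13,0,0,-0.4],[0.05,0.1,-0.05,0.17,0,0,-0.5]])

```text
time: 10.38
tool_pos: [0.6267, -0.0389, 0.0741]
tool_rot: [-3.141, 0.001, 0.46]
contact_force: [-1.9, 0.3, 5.8]
opening: 0.0143
grip_force: 15.0
```

Call:
step_arm(commands=[[0.05,0,0,0.03,0,0,-0.1],[0.05,0,0,0.06,0,0,-0.2],[0.05,0,0,0.1,0,0,-0.3],[0.05,0,0,0.13,0,0,-0.4],[0.05,0,0,0.17,0,0,-0.5]])

```text
time: 10.8
tool_pos: [0.6262, -0.0385, 0.0757]
tool_rot: [-3.141, 0.002, -0.04]
contact_force: [-3.9, 2.4, 6.2]
opening: 0.0144
grip_force: 15.0
```

Call:
step_arm(commands=[[0.05,0,0,0.03,0,0,-0.1],[0.05,0,0,0.07,0,0,-0.2],[0.05,0,0,0.07,0,0,-0.2],[0.05,0,0,0.07,0,0,-0.2]])

```text
time: 11.13
tool_pos: [0.6261, -0.0383, 0.0764]
tool_rot: [-3.141, 0.002, -0.236]
contact_force: [-3.4, 1.3, 7.4]
opening: 0.0138
grip_force: 15.0
```

Call:
step_arm(commands=[[0.05,0,0,0,0,0,0],[0.05,0,0,0,0,0,0],[0.05,0,0,0,0,0,0],[0.05,0,0,0,0,0,0],[0.05,0,0,0,0,0,0]])

```text
time: 11.55
tool_pos: [0.6261, -0.0383, 0.0764]
tool_rot: [-3.141, 0.002, -0.236]
contact_force: [-3.5, 1.5, 7.1]
opening: 0.0137
grip_force: 15.0
```

Call:
step_arm(commands=[[0.05,0,0,0,0,0,0],[0.05,0,0,0,0,0,0],[0.05,0,0,0,0,0,0],[0.05,0,0,0,0,0,0],[0.05,0,0,0,0,0,0]])

```text
time: 11.97
tool_pos: [0.6261, -0.0383, 0.0764]
tool_rot: [-3.141, 0.003, -0.236]
contact_force: [-4.1, 1.6, 6.3]
opening: 0.0137
grip_force: 15.0
```

Run:
```python
from h import *
bubble((.539,.0425),.034,.063,"s4")
s=observe();print(s["time"],s["contact_force"],s["torque"],s["tool_pos"],s["tool_rot"])
```

```text
-44:-1/53 -42:0/38 -40:1/25 -38:1/20 -36:0/16 -34:0/16 -32:-1/17 -30:-1/17 -28:1/18 -26:2/19 -24:1/22 -22:0/25 -20:-1/23 -18:-1/19 -16:-1/18 -14:0/16 -12:1/15 -10:1/16 -8:-0/17 -6:-1/17 -4:-2/17 -2:-1/20 0:-0/23 2:1/23 4:2/23 6:2/24 8:1/31 10:1/36 12:-0/36 14:-1/36 16:-1/41 18:-2/48 20:-3/53 22:-3/56 24:-2/56 26:-0/56 28:1/56 30:2/55 32:3/53 34:3/49 36:4/46 38:5/42 40:6/39 42:2/40 44:-1/40 
12.0167 [-3.66284851  1.61410117  7.14043456] [ 0.23522043  0.54068415 -0.09434112] [ 0.6261265  -0.03827633  0.076441  ] [-3.14107035e+00  2.45816699e-03 -2.35964767e-01]
```

Call:
step_arm(commands=[[0.3,0,0,0,0,0,0],[0.45,0,0,0,0,0,0],[0.45,0,0,0,0,0,0],[0.45,0,0,0,0,0,0],[0.45,0,0,3,0,0,0]])

```text
time: 12.43
tool_pos: [0.6235, -0.0385, 0.1001]
tool_rot: [3.141, 0.012, -0.236]
contact_force: [-0.1, 0.1, -0.1]
opening: 0.0398
grip_force: 0.0
```

Call:
step_arm(commands=[[0.45,0,0,4,0,0,0],[0.45,0,-3,4,0,0,0],[0.45,0,-6,4,0,0,0],[0.45,0,-8,4,0,0,0],[0.45,0,-8,4,0,0,0]])

```text
time: 12.85
tool_pos: [0.627, -0.1232, 0.1458]
tool_rot: [3.14, -0.0, -0.24]
contact_force: [-0.4, 0.5, -0.6]
opening: 0.0411
grip_force: 0.0
```

Call:
step_arm(commands=[[0.45,0,0,0,0,0,0],[0.45,0,0,0,0,0,0],[0.45,0,0,0,0,0,0],[0.45,0,0,0,0,0,0]])

```text
time: 13.18
tool_pos: [0.6273, -0.118, 0.1457]
tool_rot: [-3.141, 0.0, -0.235]
contact_force: [0.1, -0.4, 0.0]
opening: 0.0412
grip_force: 0.0
```

Run:
```python
from h import *
bubble((.539,.0425),.034,.063,"s5")
im=cv2.imread("pics/s5.png");cv2.imwrite("pics/c4.png",cv2.resize(im[140:260,205:335],None,fx=5,fy=5,interpolation=cv2.INTER_CUBIC))
s=observe();print(s["time"],s["tool_pos"],s["tool_rot"],s["qpos"][5])
```

```text
-44:-2/129 -42:-2/128 -40:-2/127 -38:3/118 -36:8/108 -34:14/88 -32:20/66 -30:25/49 -28:27/39 -26:29/31 -24:30/29 -22:31/27 -20:31/26 -18:30/25 -16:28/24 -14:23/26 -12:19/30 -10:15/55 -8:10/81 -6:8/93 -4:7/101 -2:5/105 0:5/106 2:7/99 4:11/77 6:14/55 8:17/40 10:20/25 12:24/24 14:27/23 16:30/23 18:31/23 20:31/25 22:32/25 24:32/26 26:31/28 28:30/27 30:27/23 32:24/19 34:21/17 36:18/17 38:14/19 40:10/22 42:6/27 44:3/32 
13.2333 [ 0.6273039  -0.11804046  0.14576849] [-3.14152945e+00  2.90584816e-04 -2.34810521e-01] 1.4995960892098814
```

View pics/c4.png

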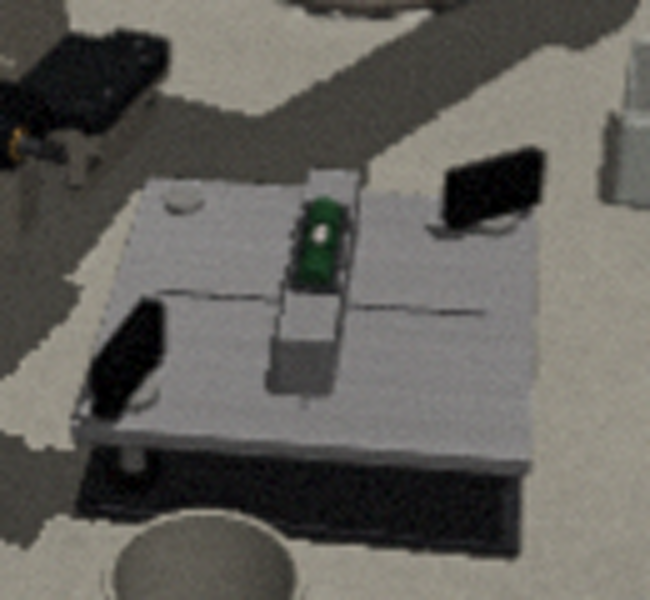

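The image shows the level straight on the x line and the bubble almost central, slightly to the robot's side. I'll calibrate the reading against the first picture, where the level lay on the flat table with the bubble at 0.

```bash
cat >> h.py <<'E'
def edges(pic,c,yaw,zp):
    im=cv2.imread(f"pics/{pic}.png").astype(np.float32); a=np.array([np.cos(yaw),np.sin(yaw)]); n=np.array([-a[1],a[0]])
    t=np.arange(-46,46.1,.5); W=np.array([[proj("scene",[*(np.array(c)+a*s/1e3+n*o/1e3),zp+.0435]) for o in(-2,0,2)] for s in t]).astype(np.float32)
    p=cv2.remap(im,W[...,0],W[...,1],1).mean(1); r=p[:,2]; g=p[:,1]-p[:,2]
    i0=int(np.argmax(np.where(abs(t)<23,r,0))); h=(r[i0]+25)/2
    i=i0; 
    while r[i]>h:i-=1
    j=i0
    while r[j]>h:j+=1
    G=np.where(g>13)[0]; e=[t[G[0]],t[G[-1]]]
    print(pic,"bubble",t[i],t[j],(t[i]+t[j])/2,"vial",e,np.mean(e),"diff",(t[i]+t[j])/2-np.mean(e))
E
python3 - <<'E'
from h import *
edges("scene0",(.4713,.3393),.13,0)
edges("s1",(.539,.0425),.034,.061)
edges("s5",(.539,.0425),.034,.063)
E
```

```text
scene0 bubble -9.0 6.0 -1.5 vial [np.float64(-33.0), np.float64(37.0)] 2.0 diff -3.5
s1 bubble -19.5 -4.0 -11.75 vial [np.float64(-35.0), np.float64(40.5)] 2.75 diff -14.5
s5 bubble -9.5 5.0 -2.25 vial [np.float64(-34.5), np.float64(38.5)] 2.0 diff -4.25
```

The bubble is truly at about -0.75 mm, so the x axis is level. Now I'll pick up the level.

Call:
step_arm(commands=[[0.55,-1.8,3.5,0,0,0,0.1],[0.55,-3.6,7,0,0,0,0.2],[0.55,-5.4,10.5,0,0,0,0.27],[0.55,-7.2,14,0,0,0,0.27],[0.55,-8.8,16,0,0,0,0.27]])

```text
time: 13.65
tool_pos: [0.5376, 0.0444, 0.1459]
tool_rot: [-3.141, 0.0, 0.036]
contact_force: [0.2, 0.8, 0.2]
opening: 0.0501
grip_force: 0.0
```

Call:
step_arm(commands=[[0.55,0,0,0,0,0,0],[0.55,0,0,0,0,0,0],[0.55,0,0,-2,0,0,0],[0.55,0,0,-4,0,0,0],[0.55,0,0,-4,0,0,0]])

```text
time: 14.07
tool_pos: [0.5378, 0.0402, 0.1027]
tool_rot: [-3.141, 0.005, 0.033]
contact_force: [-0.4, -0.1, -0.1]
opening: 0.0506
grip_force: 0.0
```

Call:
step_arm(commands=[[0.55,0,0,-1.5,0,0,0],[0.55,0,0,-3,0,0,0],[0.55,0,0,-3.6,0,0,0],[0.55,0,0,-3.6,0,0,0],[0.55,0,0,-3.6,0,0,0]])

```text
time: 14.48
tool_pos: [0.5398, 0.0404, 0.0704]
tool_rot: [3.141, -0.0, 0.033]
contact_force: [0.5, 0.3, -0.8]
opening: 0.0505
grip_force: 0.0
```

Call:
step_arm(commands=[[0.2,0,0,0,0,0,0],[0.2,0,0,0,0,0,0],[0.2,0,0,0,0,0,0],[0.2,0,0,0,0,0,0],[0.2,0,0,0,0,0,0]], grip_force=20)

```text
time: 14.9
tool_pos: [0.5396, 0.041, 0.0705]
tool_rot: [-3.142, -0.001, 0.034]
contact_force: [-1.4, 0.1, 4.2]
opening: 0.0282
grip_force: 19.9
```

Call:
step_arm(commands=[[0.2,0,0,0,0,0,0],[0.2,0,0,0,0,0,0],[0.2,0,0,0,0,0,0]])

```text
time: 15.15
tool_pos: [0.5396, 0.041, 0.0705]
tool_rot: [-3.142, -0.001, 0.034]
contact_force: [-1.0, 0.9, 5.6]
opening: 0.0283
grip_force: 19.9
```

Call:
step_arm(commands=[[0.2,0,0,2,0,0,0],[0.2,0,0,5,0,0,0],[0.2,0,0,8,0,0,0],[0.2,0,0,8,0,0,0.12],[0.2,0,0,8,0,0,0.24]])

```text
time: 15.57
tool_pos: [0.5401, 0.0407, 0.1514]
tool_rot: [3.14, -0.003, 0.279]
contact_force: [-0.3, 0.7, -3.0]
opening: 0.028
grip_force: 20.0
```

Call:
step_arm(commands=[[0.2,0,0,0,0,0,0.12],[0.2,0,0,0,0,0,0.24],[0.2,0,0,0,0,0,0.36],[0.2,0,0,0,0,0,0.48],[0.2,0,0,0,0,0,0.6]])

```text
time: 15.98
tool_pos: [0.5387, 0.0408, 0.1491]
tool_rot: [-3.141, 0.001, 0.88]
contact_force: [-0.8, 0.0, -2.2]
opening: 0.0282
grip_force: 20.0
```

Call:
step_arm(commands=[[0.2,0,0,0,0,0,0.12],[0.2,0,0,0,0,0,0.24],[0.2,0,0,0,0,0,0.36],[0.2,0,0,0,0,0,0.48],[0.2,0,0,0,0,0,0.6]])

```text
time: 16.4
tool_pos: [0.5387, 0.0408, 0.1491]
tool_rot: [-3.14, 0.0, 1.48]
contact_force: [-0.3, -0.5, -2.6]
opening: 0.0281
grip_force: 20.0
```

Call:
step_arm(commands=[[0.2,0,0,0,0,0,0.12],[0.2,0,0,0,0,0,0.131],[0.2,0,0,-2,0,0,0.131],[0.2,0,0,-4,0,0,0.131],[0.2,0,0,-4,0,0,0.131]])

```text
time: 16.82
tool_pos: [0.5366, 0.0409, 0.1062]
tool_rot: [-3.134, -0.001, 1.602]
contact_force: [-0.2, 0.2, -3.8]
opening: 0.0278
grip_force: 20.0
```

Call:
step_arm(commands=[[0.2,0,0,-1.5,0,0,0],[0.2,0,0,-2.8,0,0,0],[0.2,0,0,-2.8,0,0,0],[0.2,0,0,-2.8,0,0,0]])

```text
time: 17.15
tool_pos: [0.539, 0.0408, 0.082]
tool_rot: [-3.14, -0.0, 1.603]
contact_force: [-1.1, 0.4, -2.8]
opening: 0.0281
grip_force: 20.0
```

Call:
step_arm(commands=[[0.2,0,0.15,-0.5,0,0,0],[0.2,0,0.15,-0.8,0,0,0],[0.2,0,0.15,-0.8,0,0,0]])

```text
time: 17.4
tool_pos: [0.5392, 0.0424, 0.0738]
tool_rot: [-3.142, 0.0, 1.605]
contact_force: [-0.6, -0.3, -2.6]
opening: 0.0281
grip_force: 20.0
```

Call:
step_arm(commands=[[0.2,0,0,-0.2,0,0,0],[0.2,0,0,-0.2,0,0,0],[0.2,0,0,-0.2,0,0,0]])

```text
time: 17.65
tool_pos: [0.5395, 0.0423, 0.0721]
tool_rot: [3.141, 0.0, 1.605]
contact_force: [-0.7, 0.1, -2.4]
opening: 0.0281
grip_force: 20.0
```

Call:
step_arm(commands=[[0.2,0,0,-0.1,0,0,0],[0.2,0,0,-0.15,0,0,0],[0.2,0,0,-0.15,0,0,0]])

```text
time: 17.9
tool_pos: [0.5394, 0.042, 0.0706]
tool_rot: [3.141, 0.0, 1.605]
contact_force: [-1.7, -3.3, 2.2]
opening: 0.028
grip_force: 20.0
```

Call:
step_arm(commands=[[0.2,0,0,-0.1,0,0,0],[0.2,0,0,-0.1,0,0,0]])

```text
time: 18.07
tool_pos: [0.5394, 0.042, 0.0705]
tool_rot: [3.141, 0.001, 1.605]
contact_force: [-4.2, -3.6, 9.5]
opening: 0.0277
grip_force: 20.0
```

Call:
step_arm(commands=[[0.35,0,0,0,0,0,0],[0.45,0,0,0,0,0,0],[0.5,0,0,0,0,0,0],[0.5,0,0,0,0,0,0],[0.5,0,0,2,0,0,0]])

```text
time: 18.48
tool_pos: [0.5369, 0.0425, 0.0863]
tool_rot: [-3.135, -0.001, 1.605]
contact_force: [-0.7, -0.1, -0.2]
opening: 0.0454
grip_force: 0.0
```

Call:
step_arm(commands=[[0.5,0,0,3,0,0,0],[0.5,0,0,5.2,0,0,0],[0.5,-2.5,2.5,5.2,0,0,0.12],[0.5,-5,5,5.2,0,0,0.24],[0.5,-7.5,7.5,5.2,0,0,0.36]])

```text
time: 18.9
tool_pos: [0.4635, 0.1179, 0.1415]
tool_rot: [3.141, 0.0, 1.969]
contact_force: [1.0, 0.5, 0.3]
opening: 0.0462
grip_force: 0.0
```

Call:
step_arm(commands=[[0.5,-1.3,0.7,0,0,0,0.12],[0.5,-1.3,0.7,0,0,0,0.235],[0.5,-1.3,0.7,0,0,0,0.235],[0.5,-1.3,0.7,0,0,0,0.235]])

```text
time: 19.23
tool_pos: [0.4515, 0.1245, 0.1415]
tool_rot: [3.141, 0.0, 2.197]
contact_force: [1.1, -0.3, -0.5]
opening: 0.0458
grip_force: 0.0
```

Run:
```python
from h import *
bubble((.539,.0425),1.605,.065,"s6"); edges("s6",(.539,.0425),1.605,.065)
im=cv2.imread("pics/s6.png");cv2.imwrite("pics/c5.png",cv2.resize(im[140:260,205:335],None,fx=5,fy=5,interpolation=cv2.INTER_CUBIC))
s=observe();print(s["time"],s["tool_pos"],s["tool_rot"],s["qpos"][5])
```

```text
-44:-2/78 -42:-1/68 -40:-0/64 -38:-0/56 -36:1/46 -34:10/40 -32:18/40 -30:23/36 -28:24/36 -26:23/36 -24:25/37 -22:25/36 -20:23/37 -18:23/37 -16:24/35 -14:21/33 -12:14/29 -10:16/32 -8:22/35 -6:24/36 -4:24/36 -2:23/38 0:17/54 2:9/84 4:3/119 6:-2/126 8:-2/126 10:-1/125 12:1/122 14:6/115 16:13/74 18:20/49 20:25/38 22:28/36 24:27/35 26:25/37 28:26/35 30:23/34 32:15/35 34:2/38 36:1/43 38:0/60 40:-1/79 42:-3/88 44:-2/84 
s6 bubble 1.5 16.0 8.75 vial [np.float64(-33.0), np.float64(32.0)] -0.5 diff 9.25
19.2833 [0.45174361 0.12426334 0.14138664] [3.14105090e+00 2.71478732e-04 2.19596106e+00] -0.5205708102666992
```

View pics/c5.png

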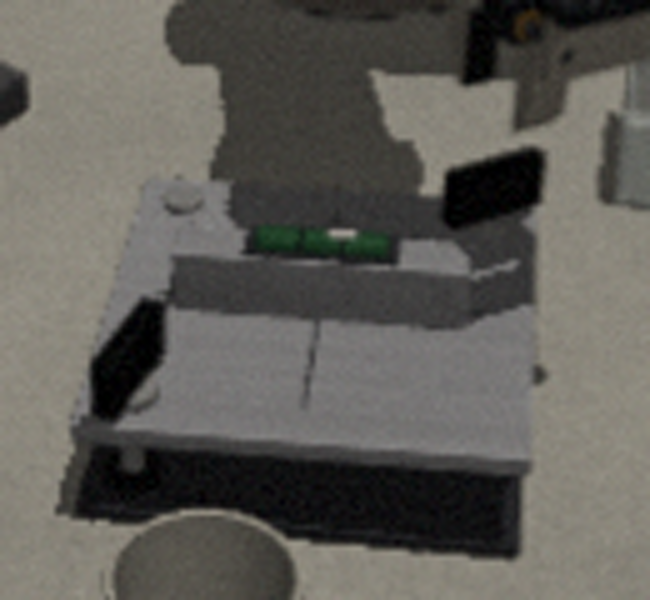

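The level lies crossways on the y line, and the bubble reads +9.2 mm towards the left. The left side is high, so the near screw must go anticlockwise by about 0.92 rad.

Call:
step_arm(commands=[[0.5,0,0,-2,0,0,0],[0.5,0,0,-4,0,0,0],[0.5,0,0,-6,0,0,0],[0.5,0,0,-6.5,0,0,0],[0.5,0,0,-6.5,0,0,0]])

```text
time: 19.7
tool_pos: [0.4507, 0.1238, 0.075]
tool_rot: [-3.139, -0.002, 2.197]
contact_force: [0.2, 0.3, -0.5]
opening: 0.046
grip_force: 0.0
```

Call:
step_arm(commands=[[0.05,0,0,0,0,0,0],[0.05,0,0,0,0,0,0],[0.05,0,0,0,0,0,0],[0.05,0,0,0,0,0,0],[0.05,0,0,0,0,0,0]], grip_force=15)

```text
time: 20.12
tool_pos: [0.4516, 0.1244, 0.077]
tool_rot: [3.14, 0.001, 2.2]
contact_force: [0.6, -0.2, -0.4]
opening: 0.0169
grip_force: 0.0
```

Call:
step_arm(commands=[[0.05,0,0,0,0,0,0],[0.05,0,0,0,0,0,0],[0.05,0,0,0,0,0,0],[0.05,0,0,0,0,0,0]])

```text
time: 20.45
tool_pos: [0.4508, 0.1239, 0.0768]
tool_rot: [-3.141, 0.0, 2.2]
contact_force: [-3.9, -2.8, 5.3]
opening: 0.0142
grip_force: 15.0
```

Call:
step_arm(commands=[[0.05,-0.05,-0.03,-0.03,0,0,0.1],[0.05,-0.05,-0.03,-0.07,0,0,0.2],[0.05,-0.05,-0.03,-0.1,0,0,0.3],[0.05,-0.05,-0.03,-0.13,0,0,0.4],[0.05,-0.05,-0.03,-0.17,0,0,0.5]])

```text
time: 20.87
tool_pos: [0.4508, 0.1243, 0.0752]
tool_rot: [3.141, 0.0, 2.704]
contact_force: [-1.8, -0.3, 4.7]
opening: 0.0139
grip_force: 15.0
```

Call:
step_arm(commands=[[0.05,0,0,-0.03,0,0,0.1],[0.05,0,0,-0.07,0,0,0.2],[0.05,0,0,-0.1,0,0,0.3],[0.05,0,0,-0.13,0,0,0.4],[0.05,0,0,-0.15,0,0,0.45]])

```text
time: 21.28
tool_pos: [0.4508, 0.1247, 0.0737]
tool_rot: [3.14, 0.001, -3.129]
contact_force: [-1.6, 3.5, 3.4]
opening: 0.0139
grip_force: 15.0
```

Call:
step_arm(commands=[[0.05,0,0,0,0,0,0],[0.05,0,0,0,0,0,0],[0.05,0,0,0,0,0,0],[0.05,0,0,0,0,0,0],[0.05,0,0,0,0,0,0]])

```text
time: 21.7
tool_pos: [0.4508, 0.1247, 0.0737]
tool_rot: [3.141, 0.001, -3.135]
contact_force: [-2.9, 5.5, 5.7]
opening: 0.0139
grip_force: 15.0
```

Call:
step_arm(commands=[[0.05,0,0,0,0,0,0],[0.05,0,0,0,0,0,0],[0.05,0,0,0,0,0,0],[0.05,0,0,0,0,0,0],[0.05,0,0,0,0,0,0]])

```text
time: 22.12
tool_pos: [0.4508, 0.1247, 0.0736]
tool_rot: [3.141, 0.001, -3.135]
contact_force: [-2.9, 5.3, 5.4]
opening: 0.0143
grip_force: 15.0
```

Run:
```python
from h import *
bubble((.539,.0425),1.605,.0635,"s7"); edges("s7",(.539,.0425),1.605,.0635)
s=observe();print(s["time"],s["tool_pos"],s["tool_rot"],s["qpos"][5],s["contact_force"])
```

```text
-44:-2/119 -42:0/107 -40:-2/103 -38:-0/87 -36:2/61 -34:7/42 -32:18/36 -30:24/36 -28:25/35 -26:23/35 -24:23/36 -22:22/37 -20:22/36 -18:24/35 -16:25/36 -14:25/35 -12:18/34 -10:17/34 -8:17/49 -6:11/84 -4:0/126 -2:-2/133 0:-2/128 2:-2/125 4:-3/132 6:-2/120 8:8/73 10:14/38 12:17/27 14:25/33 16:26/35 18:26/36 20:27/37 22:28/37 24:27/37 26:25/38 28:25/37 30:24/37 32:20/38 34:9/36 36:2/42 38:-1/53 40:-1/67 42:-0/78 44:-1/78 
s7 bubble -6.5 8.0 0.75 vial [np.float64(-32.5), np.float64(33.0)] 0.25 diff 0.5
22.1667 [0.4508158  0.1246523  0.07363427] [ 3.14065709e+00  6.18501035e-04 -3.13518009e+00] -1.4729190215343646 [-2.72181663  5.41161406  5.12666085]
```

Call:
step_arm(commands=[[0.3,0,0,0,0,0,0],[0.45,0,0,0,0,0,0],[0.45,0,0,0,0,0,0],[0.45,0,0,0,0,0,0],[0.45,0,0,2,0,0,0]])

```text
time: 22.58
tool_pos: [0.4486, 0.1236, 0.0906]
tool_rot: [-3.141, -0.006, -3.134]
contact_force: [-0.2, -0.2, -0.6]
opening: 0.0395
grip_force: 0.0
```

Call:
step_arm(commands=[[0.45,0,0,3,0,0,0],[0.45,0,0,6,0,0,0],[0.45,0,0,9,0,0,0],[0.45,0,3,11,0,0,0],[0.45,0,6,11,0,0,0]])

```text
time: 23.0
tool_pos: [0.4532, 0.1842, 0.2077]
tool_rot: [3.14, 0.008, -3.137]
contact_force: [0.7, 0.9, 0.4]
opening: 0.0412
grip_force: 0.0
```

Call:
step_arm(commands=[[0.45,0,3,0,0,0,0],[0.45,0,6,0,0,0,0],[0.45,0,6,0,0,0,0],[0.45,0,6,0,0,0,0],[0.45,0,6,0,0,0,0]])

```text
time: 23.42
tool_pos: [0.4506, 0.2435, 0.2028]
tool_rot: [-3.141, -0.001, -3.133]
contact_force: [1.0, -0.2, -0.4]
opening: 0.0413
grip_force: 0.0
```

Run:
```python
from h import *
bubble((.539,.0425),1.605,.0635,"s8"); edges("s8",(.539,.0425),1.605,.0635)
im=cv2.imread("pics/s8.png");cv2.imwrite("pics/c6.png",cv2.resize(im[100:310,165:425],None,fx=3,fy=3,interpolation=cv2.INTER_CUBIC))
s=observe();print(s["time"],s["tool_pos"],s["contact_force"])
```

```text
-44:-3/122 -42:-1/118 -40:-1/106 -38:-1/89 -36:1/71 -34:7/64 -32:19/59 -30:23/55 -28:24/50 -26:24/49 -24:21/54 -22:23/52 -20:23/53 -18:22/54 -16:21/57 -14:19/53 -12:16/48 -10:15/46 -8:15/58 -6:9/93 -4:-2/131 -2:-2/136 0:-1/134 2:-1/133 4:-3/138 6:-1/128 8:9/85 10:13/53 12:14/45 14:22/53 16:23/53 18:22/51 20:22/52 22:23/54 24:24/53 26:24/55 28:23/55 30:23/52 32:21/52 34:10/57 36:2/64 38:1/77 40:-0/95 42:-2/115 44:-2/116 
s8 bubble -7.0 8.5 0.75 vial [np.float64(-33.0), np.float64(33.5)] 0.25 diff 0.5
23.4667 [0.45065359 0.24315461 0.2028727 ] [-0.10312354  0.14733351  0.90877542]
```

View pics/c6.png

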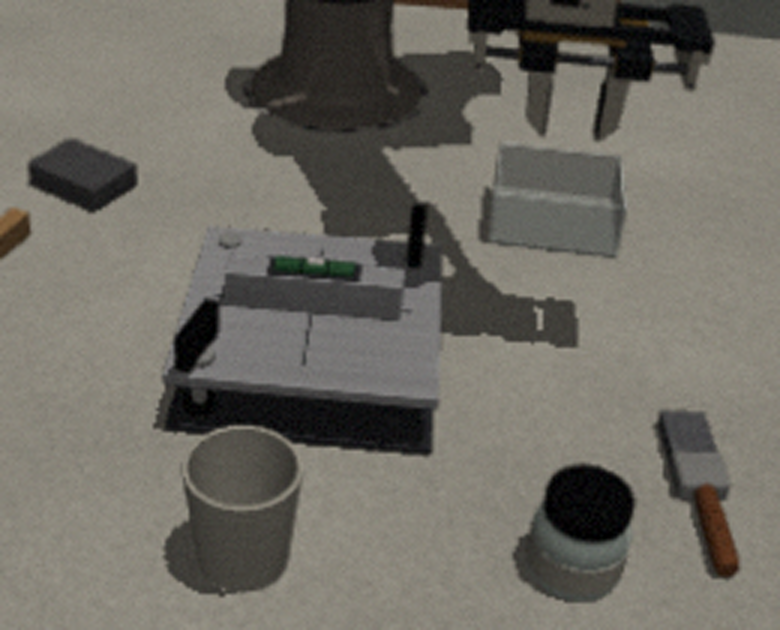

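The level lies crossways on the plate with the bubble centred between the rings (about +0.5 mm). The gripper is clear, and the things in view (cup, jar, brush, tub, pin box) are undisturbed.

```bash
python3 -c "
from cell import *
print(hand_in())"
```

```text
the job is handed in; nothing more can be done
None
```

The stage is levelled and handed in at about 23.5 s: the bubble read about -0.75 mm on the x line after the far screw and +0.5 mm on the crossways line after the near screw, both within the 2.8 mm allowed, and the level is left lying crossways on the plate.

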